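# Fit the retaining clip on the reel spindle

## Task

Two push-on spring clips stand in the wooden rest; take the bigger one and press it straight down onto the free end of the reel stand's spindle, into the narrow groove, until it snaps fully home. Feel for the groove: press gently while searching, because the clip must not be forced onto the full-thickness part of the spindle. Leave the smaller clip standing in its slot, and let go of the fitted clip.

Things in the scene. Friction and masses are not known exactly. Their poses are not given: they have to be found in the camera images.
- reel_stand: Fixed wooden stand, base 84 x 220 x 14 mm; origin: centre of its underside. Two notched uprights (14 mm thick, tops 3 mm above the spindle axis) at y = +68 and -27 mm carry a horizontal steel spindle 24 mm thick along the stand's y axis, 95 mm up; thread reel (35 mm across) between them; free end at -y. Pressing on stand or spindle with over 40 N in all contacts together (some 20 N of push) spoils it.
- groove_zone (a point): Point fixed to the stand (axes as its) on the spindle axis at y = -70 mm. The spindle floats endwise (10 N friction): the middle of its groove lies up to 16 mm to either side of here along y, unmeasured, to be felt or seen. Groove: floor 16 mm diameter, 7.5 mm wide, edges nearly sharp. The spindle ends 39 mm beyond the groove.
- big_clip_grip (a point): Centre of the bigger clip's black grip, a block 26 (x) x 14 (y) x 44 mm (z, up). Under it the steel spring clip, 5 mm thick (y), 29 mm wide (x), mouth to -z, reaches 27 mm below the grip and stands in a slot of the rest; the grip's underside lies on the rest's top. When fitted, its y axis lies along the spindle.
- big_clip_bore (a point): Bigger clip's bore centre, 40 mm below its grip's centre; on the spindle axis when home. Sprung jaws with round lips (radius 3 mm, centres 9.4 mm aside, 5.6 mm below) give 3.2 mm each. Over the groove they touch its floor with this point 11 mm above the axis, and 6 to 15 N snaps them past, to a firm stop; over the full thickness they touch at 17 mm and never pass.
- small_clip_grip (a point): Centre of the black grip (18 x 11 x 30 mm) of the smaller clip, which does not fit and stays where it is. Like the bigger clip it stands in a slot with its grip's underside on the rest's top.
- clip_rest_top (a point): Centre of the top face of the fixed wooden clip rest, a block 56 x 136 x 36 mm with two slots (30 x 8 mm, 30 mm deep) 36 mm to either side along its y axis. The clips stand in them in either order, their y axes along the rest's y axis.

How it is judged:
On the way, in this order (a step that is already met when the one before it is completed fails the run):
1. the bigger clip is lifted out of the rest (height (world z) of big_clip_bore above 0.06 m), for 0.1 s.
2. the bigger clip is fully home in the groove (z of big_clip_bore in the frame of groove_zone between -0.002 and 0.002 m and x of big_clip_bore in the frame of groove_zone between -0.002 and 0.002 m), for 0.2 s.
At the end, for the whole second after the job is handed in: The bigger clip is home in the groove: bore centre within 2 mm of the spindle axis (sideways and in height) and 20 mm of the zone middle along it, axes within 0.25 rad; the smaller clip still stands in its slot, within 0.2 rad of upright, its grip within 48 mm of the rest top centre (all of step 2 and y of big_clip_bore in the frame of groove_zone between -0.02 and 0.02 m and angle between the y axis of big_clip_bore and the y axis of reel_stand, either way round below 0.25 rad and distance between small_clip_grip and clip_rest_top below 0.048 m and angle between small_clip_grip's own z axis and vertical below 0.2 rad); the robot touches nothing.
It fails at once if stand or spindle pressed with more than 40 N (contact force between reel_stand and anything else above 40 N).
It fails at once if the smaller clip is taken from its slot (distance of small_clip_grip from where it was at the start of the episode above 0.012 m).
It also fails if it takes over 72 s, if anything falls off the work surface, if the arm or the gripper's body presses on something with over 40 N, if the wrist force passes 120 N, or if a joint passes its speed limit or range.

## Robot

A 6-joint arm with a two-finger parallel gripper is mounted at the origin on a cart in front of the work surface, level with it; the furniture and walls round the work are solid. World frame = base frame: x ahead of the robot, y to its left, z up, the work surface at z = 0. Lengths are in m, angles in rad, forces in N, time in s.
With the tool pointing down it reaches from about 0.35 to 0.8 m from the base axis. Payload 7.3 kg.
Tool frame: the origin (TCP) lies midway between the tips of the shut fingers; the grasp point (between the pads) lies 19 mm behind it; z points along the fingers, y is the direction in which the jaws open and shut (so a half turn about z gives the same grasp; the last joint's range is limited). The gripper opens to 85 mm and grips with 20 to 120 N. Pads are 22 mm wide; open, the fingers measure 114 mm over their backs; the gripper's body (76 mm by 85 mm) begins 54 mm behind the grasp point. The pads swing forward as they close: fully open they stand 13 mm farther back than shut.
Start: joints at [1.043, 0.342, 1.524, -0, 1.275, -0.146], TCP at [0.196, 0.487, 0.231] pointing down, gripper open.
Joint ranges: [-2.53, 2.53], [-0.77, 2.02], [0.04, 2.7], [-1, 4.14], [0.28, 2.66], [-3.11, 3.11]. Speed limits (rad/s): [2.57, 2.57, 3.14, 3.14, 3.14, 3.14].

## Interface

Orientations are given as [roll, pitch, yaw] about the fixed x, y, z axes, in that order (R = Rz(yaw) Ry(pitch) Rx(roll)).
In Python, from cell import sense, snapshot, calibration, finish_job, boxes_of, outline_of gives the robot as it stands.
- The arm moves only by the tool arm_command, never from a script. Its argument "motion" is a list of rows, each an object with "linear": the shift along the tool's x, y, z in m, a list of three; "spin": the turn about the tool's z in degrees; "gripper": the finger opening in m, from 0 to 0.0854. In form: [{"linear": [x, y, z], "spin": spin, "gripper": gripper}, ...]. A call has 1 to 20 rows; each row is the pose to reach, as a shift and turn from the pose commanded when the call began, along the tool's axes at that moment; what a row does not reach only later rows make up. A row lasts 1/8 s, in which the tool goes at most 62.5 mm and 10.7 degrees, less where a joint would pass 70% of its speed; a pose out of reach is approached as far as the arm can. A call with a gripper value outside its range is refused whole. The fingers move at their own pace and stop on an object; the grip force is fixed at half the most. Time passes only in rows, so rows that repeat a pose let the fingers close. It gives the time, the measured TCP pose, the force and the opening at its end, in the units of the state.
- sense(): the state, without advancing time (a new reading comes with each control period).
- snapshot(name): name is "scene" or "top"; returns the picture (400x640x3 uint8, blue, green, red); there is no depth.
- calibration(name): a dict with "fx", "fy", "cx", "cy" (pixels), "world_to_cam" (4x4, takes a point from world to camera coordinates). Camera axes: x right, y down, z forward; pixel columns grow to the right and rows downward; lengths in m; the calibration is good to about 2 mm. A picture is of the moment at which its call begins. calibration takes no time and is no camera call.
- finish_job(): hands the job in, once; it reports no verdict.
Trained networks look in the newest picture that a camera, given by its name, has taken for a name from the list of things; names that differ only in an ending like _2 or _b are one class to them, and where a whole thing is asked for, a point or a joint stands for the part that bears it (a point fixed in the world has none). Each returns a list of dicts, best first, with "conf" (0 to 1); they miss things now and then, are a little off and sometimes report something else, mostly with a low value. They report only what shows in the picture. A call takes as long as a camera call.
- boxes_of(target, camera): "location" ([column, row] in pixels, amid what is visible of it).
- outline_of(target, camera): "mask" (400x640 bool, what is visible of it) and "location" ([column, row] in pixels, amid what is visible of it).
The state is a dict: "t": time; "joints": joint angles; "joint_vel": joint speeds; "tau": joint torques, N m; "tcp_pos": TCP position; "tool_rot": TCP orientation; "contact_force": force on the tool from outside, world axes, zero at the start; "torque": the same for the moment, N m; "grip_width": finger opening in m.
Only numpy, scipy, OpenCV 4.12 (cv2) and the standard library are available. Lean on these libraries where they do the work, as an engineer would, in place of code of your own. Each camera call takes 0.05 s, during which the arm holds its last target. There are 200 camera calls.

## Working session

There is one attempt and no reset: what is moved stays moved. The work goes in short steps, Python scripts to look and compute and a tool call to move; the robot and the scene stay as the last step left them, time stands still between calls to the robot, and variables do not carry over. Pictures are saved under pics/ and viewed, about 8 in all and at most 12, crops included, and the job is handed in when it is done.

Besides the shell and the picture viewer there is one more tool, called after "Emit:" as name(argument=value, ...) on one line, values as JSON. arm_command: Moves the arm, as the interface text tells. Its arguments: {"type":"object","properties":{"motion":{"type":"array"}},"required":["motion"]}

```bash
mkdir -p pics; ls; cat > h.py <<'E'
import numpy as np, cv2
from cell import *
def tri(px):
    A=[];b=[]
    for cam,(u,v) in px.items():
        c=calibration(cam);T=np.array(c["world_to_cam"])
        for k,(f,c0,w) in enumerate([(c["fx"],c["cx"],u),(c["fy"],c["cy"],v)]):
            r=f*T[k]-(w-c0)*T[2]; r=r/np.linalg.norm(r[:3]); A.append(r[:3]);b.append(-r[3])
    x,res,_,_=np.linalg.lstsq(np.array(A),np.array(b),rcond=None)
    return x,np.abs(np.array(A)@x-b).max()
def ray(cam,uv,z):
    c=calibration(cam);T=np.array(c["world_to_cam"])
    d=T[:3,:3].T@np.array([(uv[0]-c["cx"])/c["fx"],(uv[1]-c["cy"])/c["fy"],1]); o=-T[:3,:3].T@T[:3,3]
    return o+d*(z-o[2])/d[2]
def proj(cam,p):
    c=calibration(cam);T=np.array(c["world_to_cam"]);q=T[:3,:3]@np.array(p)+T[:3,3]
    return np.array([c["fx"]*q[0]/q[2]+c["cx"],c["fy"]*q[1]/q[2]+c["cy"]])
E
python3 - <<'E'
from h import *
print(sense())
for n in ["scene","top"]:
    im=snapshot(n); cv2.imwrite(f"pics/{n}0.png",im)
    T=np.array(calibration(n)["world_to_cam"]); print(n,calibration(n)["fx"],-T[:3,:3].T@T[:3,3],T[2,:3])
    for t in ["reel_stand","big_clip_grip","small_clip_grip","clip_rest_top"]:
        print(n,t,[(round(d["conf"],2),np.round(d["location"]),d["mask"].sum()) for d in outline_of(t,n)[:3]])
E
```

```text
pics
{'t': 0.0, 'joints': array([ 1.04301695e+00,  3.42702667e-01,  1.52504517e+00, -1.26100795e-05,
        1.27539080e+00, -1.46010795e-01]), 'joint_vel': array([ 1.82539353e-04, -9.83009111e-05,  6.48324018e-04,  1.28121322e-04,
        5.53310816e-04,  2.52766228e-05]), 'tau': array([-1.48819763e-03, -4.33680940e+01, -2.46006453e+01, -3.90552759e-04,
        7.90440186e-03, -1.58322729e-05]), 'tcp_pos': array([0.1953737 , 0.48684886, 0.23062654]), 'tool_rot': array([-3.14006137e+00, -2.12998250e-04,  2.75982759e+00]), 'contact_force': array([-0.6798043 , -1.53002742,  0.62970061]), 'torque': array([0.00625454, 0.04014262, 0.02361048]), 'grip_width': 0.08539936615914687}
scene 455.48878910821014 [-0.11281704 -0.3648545   0.54118065] [ 0.69638678  0.47228524 -0.54036294]
scene reel_stand [(0.78, array([387., 239.]), np.int64(6257))]
scene big_clip_grip [(0.69, array([234., 192.]), np.int64(306))]
scene small_clip_grip [(0.66, array([209., 185.]), np.int64(100))]
scene clip_rest_top [(0.66, array([222., 207.]), np.int64(1616))]
top 389.79165828958816 [0.32395827 0.05015146 0.91773134] [ 0.20427565  0.02773484 -0.97852043]
top reel_stand []
top big_clip_grip []
top small_clip_grip [(0.38, array([231., 216.]), np.int64(70))]
top clip_rest_top [(0.62, array([249., 219.]), np.int64(1389))]
```

View pics/scene0.png

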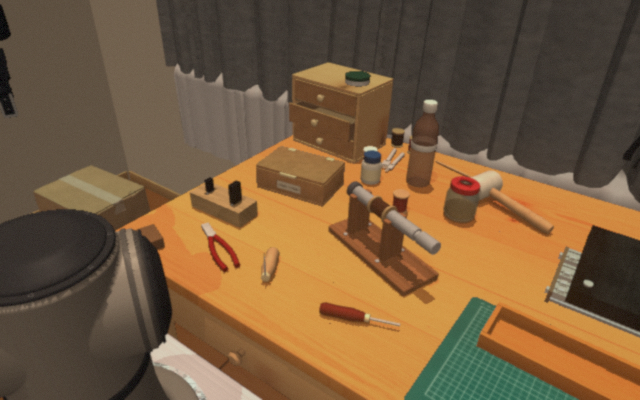

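View pics/top0.png

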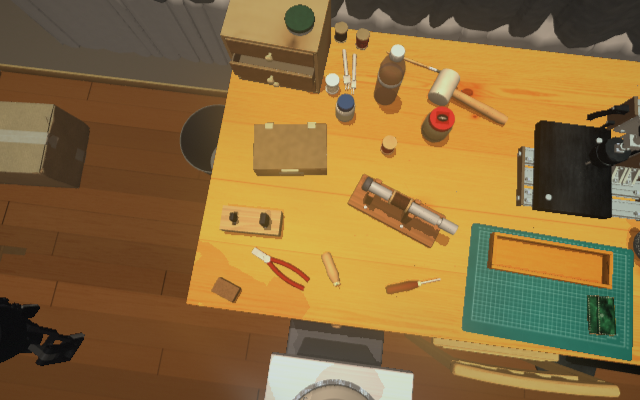

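The scene view shows the rest with the small clip at (209,185) and the big clip at (235,192). The stand is at (387,240), and the free end of the spindle points right and near, at (435,243). In the top view the rest is at (250,221), the clips at (234,217) and (265,220), and the spindle runs from (368,184) to (456,229). I'll zoom in on these.

```bash
python3 - <<'E'
import cv2,numpy as np
t=cv2.imread("pics/top0.png");s=cv2.imread("pics/scene0.png")
def crop(im,x,y,w,h,k): return cv2.resize(im[y:y+h,x:x+w],None,fx=k,fy=k,interpolation=cv2.INTER_CUBIC)
a=crop(t,340,170,130,80,6)
cv2.imwrite("pics/c1.png",a)
b=np.hstack([crop(t,210,195,80,50,5),crop(s,185,170,80,50,5)])
c=crop(s,325,175,120,55+65,3)
c2=np.zeros((360,800,3),np.uint8);c2[:,:360]=c
cv2.imwrite("pics/c2.png",np.vstack([b,c2[:350]]))
E
```

```text
(no output)
```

View pics/c1.png

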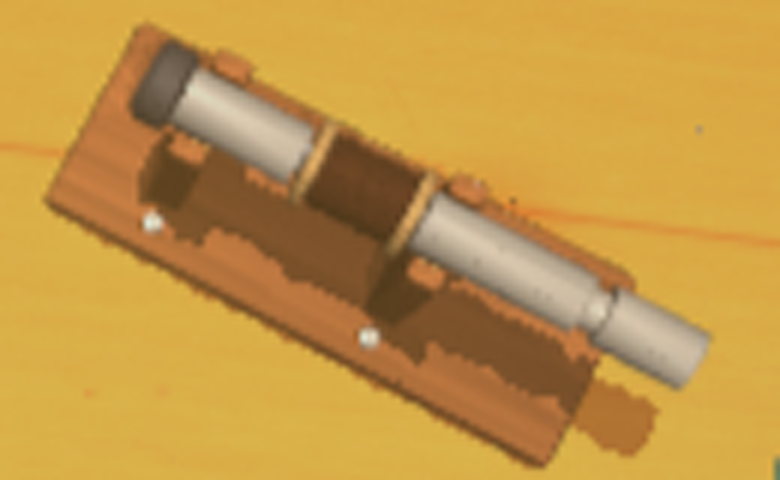

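View pics/c2.png

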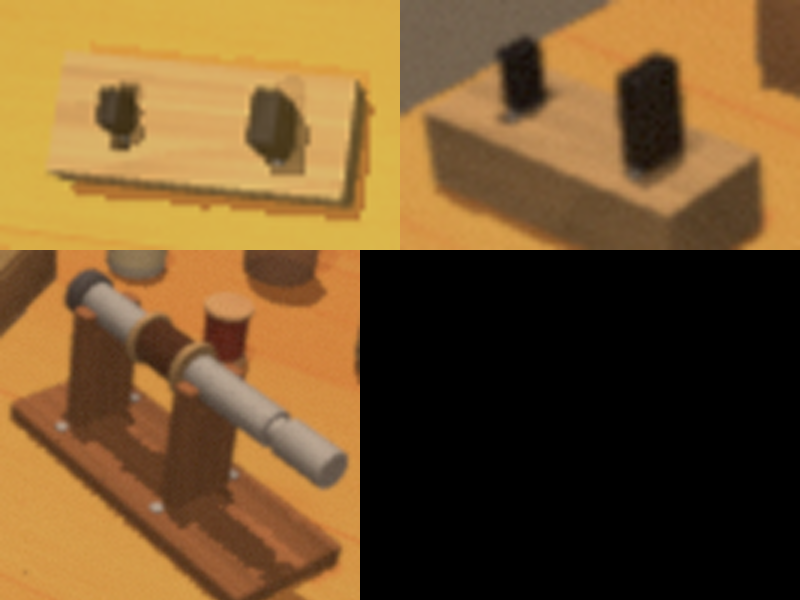

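```bash
cat > m.py <<'E'
from h import *
T=lambda x,y,ox=340,oy=170,k=6:(ox+x/k,oy+y/k)
R=lambda x,y:T(x,y,210,195,5)
S=lambda x,y:T(x-400,y,185,170,5)
C=lambda x,y:T(x,y-250,325,175,3)
f=lambda a:np.round(a,4)
print("rest corners top@.036",[f(ray("top",R(*p),.036))[:2] for p in [(65,52),(50,172),(345,203),(360,83)]])
print("rest corners scn@.036",[f(ray("scene",S(*p),.036))[:2] for p in [(428,117),(668,215),(757,158)]])
print("spindle top@.095",[f(ray("top",T(*p),.095))[:2] for p in [(192,93),(597,306),(697,362)]])
for n,a,b in [("groove",T(599,305),C(277,427)),("end",T(697,362),C(331,468)),("cornerA",R(50,172),S(428,117)),("cornerB",R(345,203),S(668,215)),("cornerC",R(360,83),S(757,158)),("bigtop",R(263,110),S(648,72)),("smalltop",R(112,98),S(519,47))]:
    x,r=tri({"top":a,"scene":b}); print(n,f(x),round(r,4))
E
python3 m.py
```

```text
rest corners top@.036 [array([0.4615, 0.3145]), array([0.4059, 0.3111]), array([0.409 , 0.1758]), array([0.4645, 0.1775])]
rest corners scn@.036 [array([0.4044, 0.3064]), array([0.4108, 0.1767]), array([0.4628, 0.1763])]
spindle top@.095 [array([ 0.5368, -0.0163]), array([ 0.4777, -0.167 ]), array([ 0.4622, -0.2035])]
groove [ 0.4766 -0.1654  0.0986] 0.0015
end [ 0.4615 -0.2022  0.0971] 0.0006
cornerA [0.4069 0.3113 0.033 ] 0.001
cornerB [0.4091 0.1754 0.0374] 0.0003
cornerC [0.4646 0.1778 0.0345] 0.0002
bigtop [0.4411 0.2123 0.0741] 0.0
smalltop [0.4387 0.283  0.0621] 0.0012
```

```bash
cat > ov.py <<'E'
from h import *
rc=np.array([.4352,.2447,.036]);ry=.0226
def rz(a): return np.array([[np.cos(a),-np.sin(a),0],[np.sin(a),np.cos(a),0],[0,0,1]])
def box(im,cam,c,yaw,dim,col,k,o):
    P=[proj(cam,c+rz(yaw)@(np.array(s)*np.array(dim)/2)) for s in [(-1,-1,-1),(1,-1,-1),(1,1,-1),(-1,1,-1),(-1,-1,1),(1,-1,1),(1,1,1),(-1,1,1)]]
    for i in range(4):
        for a,b in [(i,(i+1)%4),(i+4,(i+1)%4+4),(i,i+4)]:
            cv2.line(im,*[tuple(int(v) for v in (P[q]-o+.5)*k) for q in (a,b)],col,1)
def circ(im,cam,p,yaw,r,col,k,o):
    pts=[(proj(cam,p+rz(yaw)@np.array([r*np.cos(t),0,r*np.sin(t)]))-o+.5)*k for t in np.linspace(0,6.28,30)]
    cv2.polylines(im,[np.int32(pts)],True,col,1)
E
cat > ov1.py <<'E'
from ov import *
sy=-.379; g=np.array([.4775,-.1667,.095]); d=rz(sy)@[0,1,0]
out=[]
for cam,o1,o2 in [("top",(215,198),(395,190)),("scene",(190,170),(380,205))]:
    im=cv2.imread(f"pics/{cam}0.png"); row=[]
    for o in (o1,o2):
        k=5.5;o=np.array(o);c=cv2.resize(im[o[1]:o[1]+52,o[0]:o[0]+72],None,fx=k,fy=k,interpolation=cv2.INTER_CUBIC)
        box(c,cam,rc-[0,0,.018],ry,(.056,.136,.036),(255,0,0),k,o)
        box(c,cam,rc+rz(ry)@[0,-.036,.022],ry,(.026,.014,.044),(0,255,0),k,o)
        box(c,cam,rc+rz(ry)@[0,.036,.015],ry,(.018,.011,.030),(255,255,0),k,o)
        for s,col in [(.00375,(255,0,255)),(-.00375,(255,0,255)),(-.039,(0,255,0))]: circ(c,cam,g+s*d,sy,.012,col,k,o)
        row.append(c)
    out.append(np.hstack(row))
cv2.imwrite("pics/ov.png",np.vstack(out))
E
python3 ov1.py
```

```text
(no output)
```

View pics/ov.png

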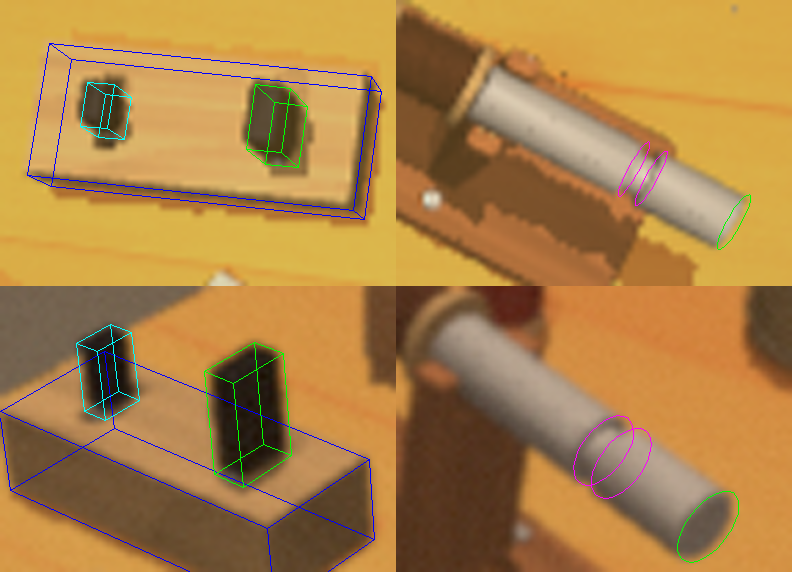

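The overlays agree with the pictures to about 1 px for the rest, both clips and the spindle. The groove looks 1–2 mm further toward the reel in the scene view. Next I'll work out the approach.

```bash
cat > go.py <<'E'
import sys
from h import *
from scipy.spatial.transform import Rotation as Ro
s=sense(); x,y,z,yaw=map(float,sys.argv[1:5])
R=Ro.from_euler("xyz",s["tool_rot"])
print("delta tool",np.round(R.inv().apply(np.array([x,y,z])-s["tcp_pos"]),4),"spin",round(-np.degrees((yaw-s["tool_rot"][2]+np.pi)%(2*np.pi)-np.pi),2))
print(np.round(s["tcp_pos"],4),np.round(s["tool_rot"],4),np.round(s["contact_force"],2),round(s["grip_width"],4),s["t"])
E
python3 go.py .436 .2087 .15 1.5934
```

```text
delta tool [-0.3269 -0.1689  0.0813] spin 66.83
[0.1956 0.4872 0.2313] [3.1415 0.     2.7598] [-0.61 -0.02  0.62] 0.0859 0.5
```

Emit:
arm_command(motion=[{"linear": [-0.05,-0.026,0.012],"spin": 10,"gripper": 0.06},{"linear": [-0.1,-0.052,0.025],"spin": 20,"gripper": 0.06},{"linear": [-0.15,-0.078,0.037],"spin": 30,"gripper": 0.06},{"linear": [-0.2,-0.103,0.05],"spin": 40,"gripper": 0.06},{"linear": [-0.25,-0.129,0.062],"spin": 50,"gripper": 0.06},{"linear": [-0.3,-0.155,0.074],"spin": 60,"gripper": 0.06},{"linear": [-0.3269,-0.1689,0.0813],"spin": 66.8,"gripper": 0.06},{"linear": [-0.3269,-0.1689,0.0813],"spin": 66.8,"gripper": 0.06},{"linear": [-0.3269,-0.1689,0.0813],"spin": 66.8,"gripper": 0.06}])

```text
t: 1.62
tcp_pos: [0.4357, 0.2091, 0.1501]
tool_rot: [-3.141, -0.0, 1.595]
contact_force: [-0.2, 1.1, 0.1]
grip_width: 0.0599
```

```bash
python3 go.py .436 .2087 .042 1.5934; python3 - <<'E'
from h import *
o=[]
for cam,x,y in [("top",205,185),("scene",175,140)]:
    im=snapshot(cam); o.append(cv2.resize(im[y:y+75,x:x+95],None,fx=4.2,fy=4.2,interpolation=cv2.INTER_CUBIC))
cv2.imwrite("pics/app.png",np.hstack(o))
E
```

```text
delta tool [-0.0004  0.0003  0.1081] spin 0.1
[0.4357 0.2091 0.1501] [-3.1414e+00 -3.0000e-04  1.5952e+00] [-0.2   1.09  0.12] 0.0599 1.625
```

View pics/app.png

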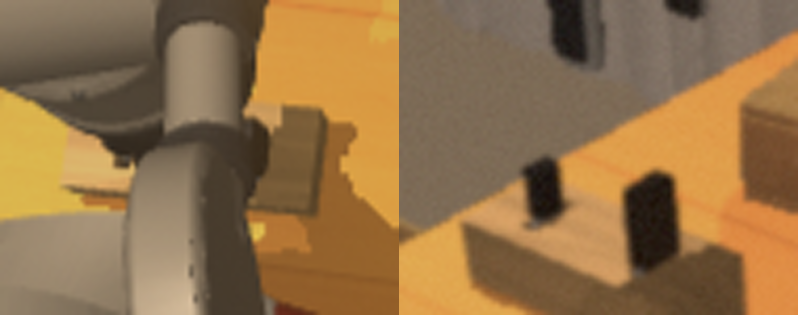

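The top view is blocked by the arm. The scene view shows both clips undisturbed and the fingers above them. I'll descend.

Emit:
arm_command(motion=[{"linear": [0,0,0.03],"spin": 0,"gripper": 0.055},{"linear": [0,0,0.055],"spin": 0,"gripper": 0.055},{"linear": [0,0,0.075],"spin": 0,"gripper": 0.055},{"linear": [0,0,0.09],"spin": 0,"gripper": 0.055},{"linear": [0,0,0.1],"spin": 0,"gripper": 0.055},{"linear": [0,0,0.108],"spin": 0,"gripper": 0.055},{"linear": [0,0,0.108],"spin": 0,"gripper": 0.055}])

```text
t: 2.6
tcp_pos: [0.4358, 0.2089, 0.0418]
tool_rot: [-3.141, 0.0, 1.595]
contact_force: [-0.3, 0.5, -0.6]
grip_width: 0.0551
```

```bash
python3 - <<'E'
from h import *
im=snapshot("scene"); x,y=180,130
cv2.imwrite("pics/des.png",cv2.resize(im[y:y+95,x:x+110],None,fx=6,fy=6,interpolation=cv2.INTER_CUBIC))
E
```

```text
(no output)
```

View pics/des.png

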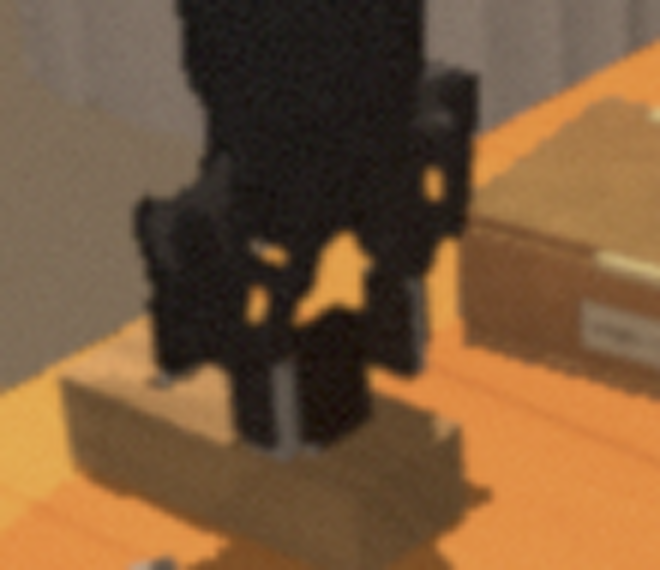

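The big grip stands between the two fingers, with pads at (285,400) and (415,330), and the small clip is clear at (180,320). I'll close and lift.

Emit:
arm_command(motion=[{"linear": [0,0,0],"spin": 0,"gripper": 0.02},{"linear": [0,0,0],"spin": 0,"gripper": 0.015},{"linear": [0,0,0],"spin": 0,"gripper": 0.015},{"linear": [0,0,0],"spin": 0,"gripper": 0.015},{"linear": [0,0,0],"spin": 0,"gripper": 0.015}])

```text
t: 3.28
tcp_pos: [0.4365, 0.2088, 0.0426]
tool_rot: [3.14, -0.0, 1.594]
contact_force: [-0.5, 0.2, 6.6]
grip_width: 0.0248
```

Emit:
arm_command(motion=[{"linear": [0,0,-0.01],"spin": 0,"gripper": 0.015},{"linear": [0,0,-0.025],"spin": 0,"gripper": 0.015},{"linear": [0,0,-0.045],"spin": 0,"gripper": 0.015},{"linear": [0,0,-0.075],"spin": 0,"gripper": 0.015},{"linear": [0,0,-0.11],"spin": 0,"gripper": 0.015},{"linear": [0,0,-0.14],"spin": 0,"gripper": 0.015},{"linear": [0,0,-0.157],"spin": 0,"gripper": 0.015},{"linear": [0,0,-0.157],"spin": 0,"gripper": 0.015},{"linear": [0,0,-0.157],"spin": 0,"gripper": 0.015}])

```text
t: 4.4
tcp_pos: [0.4353, 0.2085, 0.1983]
tool_rot: [-3.14, 0.0, 1.594]
contact_force: [-0.4, 0.7, -1.2]
grip_width: 0.0253
```

```bash
python3 go.py .478 -.166 .18 1.1918;  python3 - <<'E'
from h import *
s=sense(); im=snapshot("scene"); u=proj("scene",s["tcp_pos"]).astype(int); print(u); x,y=u-[50,50]; y=max(y,0)
cv2.imwrite("pics/lift.png",cv2.resize(im[y:y+95,x:x+110],None,fx=6,fy=6,interpolation=cv2.INTER_CUBIC))
E
```

```text
delta tool [-0.3754  0.034   0.0183] spin 23.04
[0.4353 0.2085 0.1983] [-3.1399e+00  3.0000e-04  1.5939e+00] [-0.35  0.68 -1.22] 0.0253 4.4
[228 128]
```

View pics/lift.png

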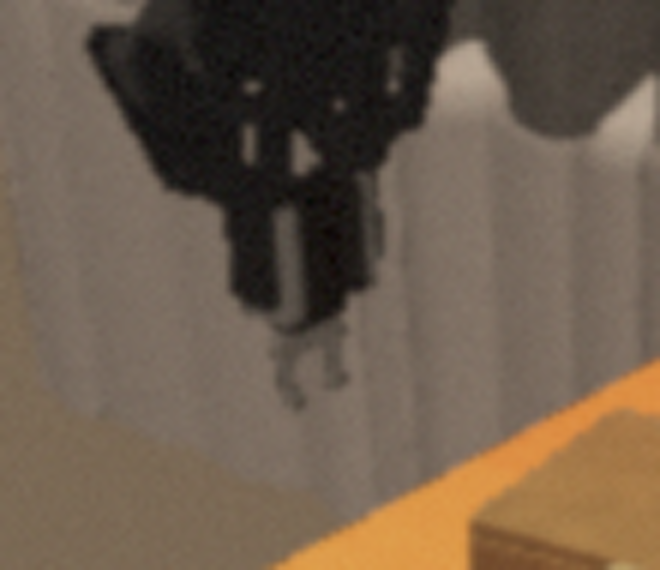

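The clip is held upright, with its bore near (312,375) in the crop. I'll move over the groove estimate.

Emit:
arm_command(motion=[{"linear": [-0.04,0.003,0],"spin": 2,"gripper": 0.015},{"linear": [-0.09,0.008,0],"spin": 5,"gripper": 0.015},{"linear": [-0.14,0.012,0],"spin": 8,"gripper": 0.015},{"linear": [-0.19,0.017,0],"spin": 11,"gripper": 0.015},{"linear": [-0.24,0.022,0],"spin": 14,"gripper": 0.015},{"linear": [-0.29,0.026,0.005],"spin": 18,"gripper": 0.015},{"linear": [-0.33,0.03,0.01],"spin": 21,"gripper": 0.015},{"linear": [-0.365,0.033,0.018],"spin": 23,"gripper": 0.015},{"linear": [-0.3746,0.0332,0.018],"spin": 23,"gripper": 0.015},{"linear": [-0.3746,0.0332,0.018],"spin": 23,"gripper": 0.015},{"linear": [-0.3746,0.0332,0.018],"spin": 23,"gripper": 0.015}])

```text
t: 5.82
tcp_pos: [0.4778, -0.1639, 0.181]
tool_rot: [-3.141, -0.0, 1.194]
contact_force: [-1.3, 1.7, -0.7]
grip_width: 0.0256
```

```bash
python3 go.py .4772 -.1651 .1415 1.1918;  python3 - <<'E'
from h import *
o=[]
for cam,x,y in [("top",390,185),("scene",365,150)]:
    im=snapshot(cam); o.append(cv2.resize(im[y:y+95,x:x+80],None,fx=5,fy=5,interpolation=cv2.INTER_CUBIC))
cv2.imwrite("pics/over.png",np.hstack(o))
E
```

```text
delta tool [-0.0013 -0.0001  0.0395] spin 0.11
[ 0.4778 -0.1639  0.181 ] [-3.1412e+00 -4.0000e-04  1.1938e+00] [-1.33  1.69 -0.66] 0.0256 5.825
```

View pics/over.png

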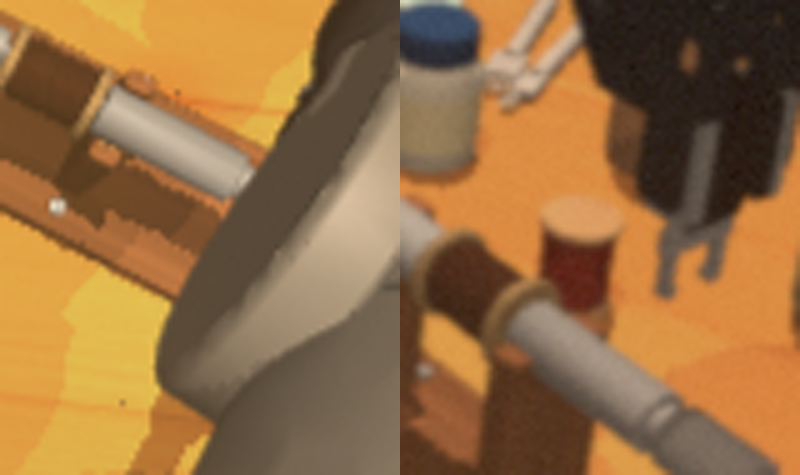

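The clip is above the spindle, with its lips near (690,270) and the groove at (665,415) in the scene crop. I'll lower it to just above contact.

Emit:
arm_command(motion=[{"linear": [-0.0013,0,0.012],"spin": 0.1,"gripper": 0.015},{"linear": [-0.0013,0,0.024],"spin": 0.1,"gripper": 0.015},{"linear": [-0.0013,0,0.033],"spin": 0.1,"gripper": 0.015},{"linear": [-0.0013,0,0.038],"spin": 0.1,"gripper": 0.015},{"linear": [-0.0013,0,0.04],"spin": 0.1,"gripper": 0.015},{"linear": [-0.0013,0,0.04],"spin": 0.1,"gripper": 0.015},{"linear": [-0.0013,0,0.04],"spin": 0.1,"gripper": 0.015}])

```text
t: 6.8
tcp_pos: [0.4776, -0.1664, 0.1413]
tool_rot: [3.141, -0.0, 1.191]
contact_force: [0.8, -0.1, -1.5]
grip_width: 0.0251
```

```bash
python3 go.py .4772 -.1651 .136 1.1918;  python3 - <<'E'
from h import *
im=snapshot("scene"); x,y=385,185
cv2.imwrite("pics/low.png",cv2.resize(im[y:y+75,x:x+80],None,fx=8,fy=8,interpolation=cv2.INTER_CUBIC))
E
```

```text
delta tool [ 0.001  -0.0009  0.0053] spin -0.06
[ 0.4776 -0.1664  0.1413] [ 3.1409 -0.      1.1907] [ 0.83 -0.15 -1.46] 0.0251 6.8
```

View pics/low.png

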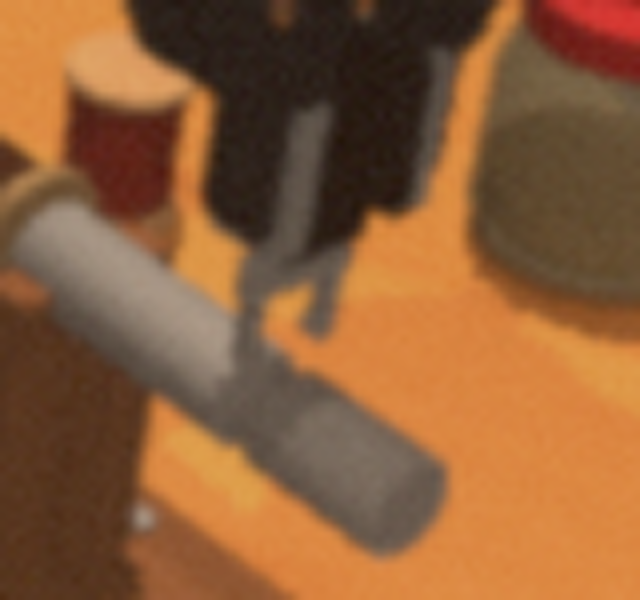

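The jaws straddle the spindle just above the groove region at (280,395). I'll feel downward gently.

Emit:
arm_command(motion=[{"linear": [0,0,0.0015],"spin": 0,"gripper": 0.015},{"linear": [0,0,0.003],"spin": 0,"gripper": 0.015},{"linear": [0,0,0.004],"spin": 0,"gripper": 0.015},{"linear": [0,0,0.005],"spin": 0,"gripper": 0.015},{"linear": [0,0,0.005],"spin": 0,"gripper": 0.015},{"linear": [0,0,0.005],"spin": 0,"gripper": 0.015}])

```text
t: 7.6
tcp_pos: [0.4774, -0.1664, 0.136]
tool_rot: [3.142, 0.0, 1.191]
contact_force: [-0.7, -2.1, -0.4]
grip_width: 0.0249
```

Emit:
arm_command(motion=[{"linear": [0,0,0.0005],"spin": 0,"gripper": 0.015},{"linear": [0,0,0.001],"spin": 0,"gripper": 0.015},{"linear": [0,0,0.001],"spin": 0,"gripper": 0.015}])

```text
t: 7.98
tcp_pos: [0.4774, -0.1664, 0.135]
tool_rot: [3.141, 0.0, 1.191]
contact_force: [-0.5, -1.9, -0.1]
grip_width: 0.0253
```

Emit:
arm_command(motion=[{"linear": [0,0,0.0005],"spin": 0,"gripper": 0.015},{"linear": [0,0,0.001],"spin": 0,"gripper": 0.015},{"linear": [0,0,0.001],"spin": 0,"gripper": 0.015}])

```text
t: 8.35
tcp_pos: [0.4774, -0.1663, 0.134]
tool_rot: [3.141, 0.0, 1.191]
contact_force: [-0.2, -1.9, 0.3]
grip_width: 0.0258
```

Emit:
arm_command(motion=[{"linear": [0,0,0.0005],"spin": 0,"gripper": 0.015},{"linear": [0,0,0.001],"spin": 0,"gripper": 0.015},{"linear": [0,0,0.001],"spin": 0,"gripper": 0.015}])

```text
t: 8.72
tcp_pos: [0.4774, -0.1663, 0.1331]
tool_rot: [3.141, 0.0, 1.191]
contact_force: [-1.9, -3.0, 1.7]
grip_width: 0.0251
```

Emit:
arm_command(motion=[{"linear": [0,0,0.0005],"spin": 0,"gripper": 0.015},{"linear": [0,0,0.001],"spin": 0,"gripper": 0.015},{"linear": [0,0,0.001],"spin": 0,"gripper": 0.015}])

```text
t: 9.1
tcp_pos: [0.4775, -0.1664, 0.1327]
tool_rot: [3.141, 0.0, 1.191]
contact_force: [-2.6, -2.0, 7.4]
grip_width: 0.0252
```

```bash
python3 - <<'E'
from h import *
im=snapshot("scene"); x,y=385,185
cv2.imwrite("pics/low2.png",cv2.resize(im[y:y+75,x:x+80],None,fx=8,fy=8,interpolation=cv2.INTER_CUBIC))
E
```

```text
(no output)
```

View pics/low2.png

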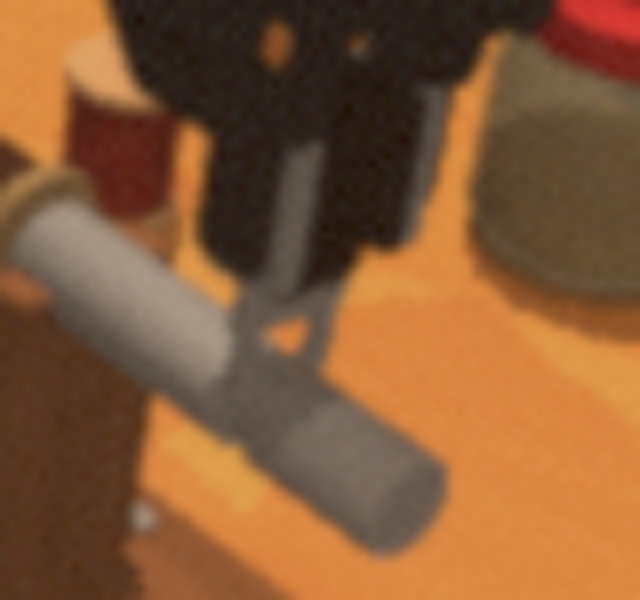

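Contact is at TCP z ≈ 0.133, which lies between the expected heights for groove and full thickness. I'll compare by touching 8 mm along the spindle.

Emit:
arm_command(motion=[{"linear": [0,0,-0.004],"spin": 0,"gripper": 0.015},{"linear": [0,0,-0.01],"spin": 0,"gripper": 0.015},{"linear": [0.004,0,-0.01],"spin": 0,"gripper": 0.015},{"linear": [0.008,0,-0.01],"spin": 0,"gripper": 0.015},{"linear": [0.008,0,-0.009],"spin": 0,"gripper": 0.015},{"linear": [0.008,0,-0.008],"spin": 0,"gripper": 0.015},{"linear": [0.008,0,-0.007],"spin": 0,"gripper": 0.015},{"linear": [0.008,0,-0.0065],"spin": 0,"gripper": 0.015},{"linear": [0.008,0,-0.0065],"spin": 0,"gripper": 0.015}])

```text
t: 10.28
tcp_pos: [0.4803, -0.1589, 0.1384]
tool_rot: [-3.141, -0.0, 1.191]
contact_force: [-0.3, 0.1, 0.2]
grip_width: 0.0248
```

Emit:
arm_command(motion=[{"linear": [0,0,0.0005],"spin": 0,"gripper": 0.015},{"linear": [0,0,0.0005],"spin": 0,"gripper": 0.015},{"linear": [0,0,0.0005],"spin": 0,"gripper": 0.015}])

```text
t: 10.65
tcp_pos: [0.4804, -0.1588, 0.138]
tool_rot: [3.142, -0.0, 1.191]
contact_force: [-0.2, 0.4, -0.4]
grip_width: 0.0249
```

Emit:
arm_command(motion=[{"linear": [0,0,0.0005],"spin": 0,"gripper": 0.015},{"linear": [0,0,0.001],"spin": 0,"gripper": 0.015},{"linear": [0,0,0.001],"spin": 0,"gripper": 0.015}])

```text
t: 11.02
tcp_pos: [0.4805, -0.1589, 0.1373]
tool_rot: [3.141, -0.0, 1.191]
contact_force: [-0.3, 0.1, 3.2]
grip_width: 0.0254
```

Emit:
arm_command(motion=[{"linear": [0,0,0.0005],"spin": 0,"gripper": 0.015},{"linear": [0,0,0.001],"spin": 0,"gripper": 0.015},{"linear": [0,0,0.001],"spin": 0,"gripper": 0.015}])

```text
t: 11.4
tcp_pos: [0.4806, -0.159, 0.1369]
tool_rot: [3.14, 0.0, 1.191]
contact_force: [-1.4, 1.8, 8.7]
grip_width: 0.0254
```

Emit:
arm_command(motion=[{"linear": [0,0,0.0005],"spin": 0,"gripper": 0.015},{"linear": [0,0,0.001],"spin": 0,"gripper": 0.015},{"linear": [0,0,0.001],"spin": 0,"gripper": 0.015}])

```text
t: 11.78
tcp_pos: [0.481, -0.1591, 0.1367]
tool_rot: [3.139, 0.0, 1.191]
contact_force: [-2.1, 1.7, 13.9]
grip_width: 0.025
```

Full thickness is felt at 0.137, as expected, so the earlier spot was inside the groove. The sideways force of about −2 N in stand x suggests the clip sits off centre toward +x. I'll test that with a 1.5 mm lateral shift.

Emit:
arm_command(motion=[{"linear": [0,0,-0.004],"spin": 0,"gripper": 0.015},{"linear": [0,-0.0015,-0.004],"spin": 0,"gripper": 0.015},{"linear": [0,-0.0015,-0.002],"spin": 0,"gripper": 0.015},{"linear": [0,-0.0015,-0.0015],"spin": 0,"gripper": 0.015},{"linear": [0,-0.0015,-0.001],"spin": 0,"gripper": 0.015},{"linear": [0,-0.0015,-0.001],"spin": 0,"gripper": 0.015}])

```text
t: 12.52
tcp_pos: [0.4788, -0.1582, 0.136]
tool_rot: [-3.141, -0.0, 1.191]
contact_force: [-0.5, 0.7, 1.8]
grip_width: 0.0251
```

Emit:
arm_command(motion=[{"linear": [0,0,0.0005],"spin": 0,"gripper": 0.015},{"linear": [0,0,0.001],"spin": 0,"gripper": 0.015},{"linear": [0,0,0.001],"spin": 0,"gripper": 0.015}])

```text
t: 12.9
tcp_pos: [0.4791, -0.1583, 0.1356]
tool_rot: [3.141, -0.0, 1.191]
contact_force: [-1.6, 1.8, 7.5]
grip_width: 0.025
```

Emit:
arm_command(motion=[{"linear": [0,0,-0.004],"spin": 0,"gripper": 0.015},{"linear": [0,-0.0015,-0.004],"spin": 0,"gripper": 0.015},{"linear": [0,-0.0015,-0.002],"spin": 0,"gripper": 0.015},{"linear": [0,-0.0015,-0.0015],"spin": 0,"gripper": 0.015},{"linear": [0,-0.0015,-0.001],"spin": 0,"gripper": 0.015},{"linear": [0,-0.0015,-0.001],"spin": 0,"gripper": 0.015}])

```text
t: 13.65
tcp_pos: [0.478, -0.1579, 0.1362]
tool_rot: [3.141, -0.0, 1.191]
contact_force: [0.5, -0.4, 1.7]
grip_width: 0.0253
```

Emit:
arm_command(motion=[{"linear": [0,0,0.0005],"spin": 0,"gripper": 0.015},{"linear": [0,0,0.001],"spin": 0,"gripper": 0.015},{"linear": [0,0,0.001],"spin": 0,"gripper": 0.015}])

```text
t: 14.02
tcp_pos: [0.4782, -0.158, 0.1356]
tool_rot: [3.14, 0.0, 1.191]
contact_force: [1.3, -1.0, 5.9]
grip_width: 0.0254
```

The centre lies midway, about +0.7 mm from here. I'll go back over the groove, centred, and feel down.

Emit:
arm_command(motion=[{"linear": [0,0,-0.004],"spin": 0,"gripper": 0.015},{"linear": [-0.004,0.0007,-0.006],"spin": 0,"gripper": 0.015},{"linear": [-0.008,0.0007,-0.004],"spin": 0,"gripper": 0.015},{"linear": [-0.008,0.0007,-0.002],"spin": 0,"gripper": 0.015},{"linear": [-0.008,0.0007,-0.0005],"spin": 0,"gripper": 0.015},{"linear": [-0.008,0.0007,0.0005],"spin": 0,"gripper": 0.015},{"linear": [-0.008,0.0007,0.001],"spin": 0,"gripper": 0.015},{"linear": [-0.008,0.0007,0.001],"spin": 0,"gripper": 0.015}])

```text
t: 15.02
tcp_pos: [0.4752, -0.1655, 0.134]
tool_rot: [3.142, 0.0, 1.191]
contact_force: [-0.6, -1.7, -1.1]
grip_width: 0.0253
```

Emit:
arm_command(motion=[{"linear": [0,0,0.001],"spin": 0,"gripper": 0.015},{"linear": [0,0,0.002],"spin": 0,"gripper": 0.015},{"linear": [0,0,0.002],"spin": 0,"gripper": 0.015}])

```text
t: 15.4
tcp_pos: [0.4753, -0.1655, 0.132]
tool_rot: [3.141, 0.0, 1.191]
contact_force: [-0.9, -2.4, -0.0]
grip_width: 0.0253
```

Emit:
arm_command(motion=[{"linear": [-0.0005,0,0.0005],"spin": 0,"gripper": 0.015},{"linear": [-0.0007,0,0.001],"spin": 0,"gripper": 0.015},{"linear": [-0.0007,0,0.001],"spin": 0,"gripper": 0.015}])

```text
t: 15.78
tcp_pos: [0.4752, -0.1659, 0.131]
tool_rot: [3.141, -0.0, 1.191]
contact_force: [1.1, 0.0, 0.8]
grip_width: 0.0249
```

Emit:
arm_command(motion=[{"linear": [0,0,0.0005],"spin": 0,"gripper": 0.015},{"linear": [0,0,0.001],"spin": 0,"gripper": 0.015},{"linear": [0,0,0.001],"spin": 0,"gripper": 0.015}])

```text
t: 16.15
tcp_pos: [0.4753, -0.1661, 0.1304]
tool_rot: [3.141, -0.0, 1.191]
contact_force: [1.4, 1.2, 5.3]
grip_width: 0.0252
```

Emit:
arm_command(motion=[{"linear": [0,0,0.0005],"spin": 0,"gripper": 0.015},{"linear": [0,0,0.001],"spin": 0,"gripper": 0.015},{"linear": [0,0,0.001],"spin": 0,"gripper": 0.015}])

```text
t: 16.52
tcp_pos: [0.4752, -0.1662, 0.1294]
tool_rot: [3.141, 0.0, 1.191]
contact_force: [0.2, -0.2, 6.3]
grip_width: 0.0252
```

The clip is on the groove floor: contact at 0.131 with little side load, and the jaws are yielding at about 6 N. I'll press on.

Emit:
arm_command(motion=[{"linear": [0,0,0.0005],"spin": 0,"gripper": 0.015},{"linear": [0,0,0.001],"spin": 0,"gripper": 0.015},{"linear": [0,0,0.001],"spin": 0,"gripper": 0.015}])

```text
t: 16.9
tcp_pos: [0.4753, -0.1663, 0.1286]
tool_rot: [3.14, 0.0, 1.191]
contact_force: [0.5, -0.3, 6.4]
grip_width: 0.0252
```

Emit:
arm_command(motion=[{"linear": [0,0,0.0005],"spin": 0,"gripper": 0.015},{"linear": [0,0,0.001],"spin": 0,"gripper": 0.015},{"linear": [0,0,0.001],"spin": 0,"gripper": 0.015}])

```text
t: 17.27
tcp_pos: [0.4753, -0.1663, 0.1276]
tool_rot: [3.14, 0.0, 1.191]
contact_force: [0.7, -0.5, 7.2]
grip_width: 0.0255
```

Emit:
arm_command(motion=[{"linear": [0,0,0.0005],"spin": 0,"gripper": 0.015},{"linear": [0,0,0.001],"spin": 0,"gripper": 0.015},{"linear": [0,0,0.001],"spin": 0,"gripper": 0.015}])

```text
t: 17.65
tcp_pos: [0.4753, -0.1663, 0.1264]
tool_rot: [3.141, 0.0, 1.191]
contact_force: [1.1, -0.7, 5.6]
grip_width: 0.0253
```

Emit:
arm_command(motion=[{"linear": [0,0,0.0005],"spin": 0,"gripper": 0.015},{"linear": [0,0,0.001],"spin": 0,"gripper": 0.015},{"linear": [0,0,0.0015],"spin": 0,"gripper": 0.015},{"linear": [0,0,0.002],"spin": 0,"gripper": 0.015},{"linear": [0,0,0.002],"spin": 0,"gripper": 0.015}])

```text
t: 18.27
tcp_pos: [0.4751, -0.1662, 0.1241]
tool_rot: [3.141, 0.0, 1.191]
contact_force: [0.8, 0.2, 4.0]
grip_width: 0.0253
```

Emit:
arm_command(motion=[{"linear": [0,0,0.0005],"spin": 0,"gripper": 0.015},{"linear": [0,0,0.001],"spin": 0,"gripper": 0.015},{"linear": [0,0,0.0015],"spin": 0,"gripper": 0.015},{"linear": [0,0,0.002],"spin": 0,"gripper": 0.015},{"linear": [0,0,0.002],"spin": 0,"gripper": 0.015}])

```text
t: 18.9
tcp_pos: [0.4749, -0.166, 0.1217]
tool_rot: [-3.141, -0.0, 1.191]
contact_force: [1.1, -0.9, 0.7]
grip_width: 0.0254
```

Emit:
arm_command(motion=[{"linear": [0,0,0.0005],"spin": 0,"gripper": 0.015},{"linear": [0,0,0.001],"spin": 0,"gripper": 0.015},{"linear": [0,0,0.001],"spin": 0,"gripper": 0.015}])

```text
t: 19.27
tcp_pos: [0.4749, -0.166, 0.1208]
tool_rot: [-3.141, -0.0, 1.191]
contact_force: [1.0, -0.9, -0.4]
grip_width: 0.0254
```

Emit:
arm_command(motion=[{"linear": [0,0,0.0005],"spin": 0,"gripper": 0.015},{"linear": [0,0,0.001],"spin": 0,"gripper": 0.015},{"linear": [0,0,0.001],"spin": 0,"gripper": 0.015}])

```text
t: 19.65
tcp_pos: [0.4751, -0.1661, 0.1199]
tool_rot: [3.141, -0.0, 1.191]
contact_force: [2.3, -1.0, -0.8]
grip_width: 0.0249
```

Emit:
arm_command(motion=[{"linear": [0,0,0.0005],"spin": 0,"gripper": 0.015},{"linear": [0,0,0.0005],"spin": 0,"gripper": 0.015}])

```text
t: 19.9
tcp_pos: [0.4749, -0.166, 0.1194]
tool_rot: [-3.141, -0.0, 1.191]
contact_force: [2.3, -1.6, -0.5]
grip_width: 0.0251
```

Emit:
arm_command(motion=[{"linear": [0,0,0.0005],"spin": 0,"gripper": 0.015},{"linear": [0,0,0.0005],"spin": 0,"gripper": 0.015}])

```text
t: 20.15
tcp_pos: [0.475, -0.166, 0.1192]
tool_rot: [3.141, -0.0, 1.191]
contact_force: [1.1, 0.2, 3.4]
grip_width: 0.0254
```

Emit:
arm_command(motion=[{"linear": [0,0,0.0005],"spin": 0,"gripper": 0.015},{"linear": [0,0,0.0008],"spin": 0,"gripper": 0.015},{"linear": [0,0,0.0008],"spin": 0,"gripper": 0.015}])

```text
t: 20.52
tcp_pos: [0.475, -0.166, 0.119]
tool_rot: [3.141, 0.0, 1.191]
contact_force: [-0.6, 1.6, 9.3]
grip_width: 0.0255
```

It has reached the firm stop: 9 N with only 0.2 mm of give. I'll ease off, release and retreat.

Emit:
arm_command(motion=[{"linear": [0,0,-0.001],"spin": 0,"gripper": 0.015},{"linear": [0,0,-0.001],"spin": 0,"gripper": 0.03},{"linear": [0,0,-0.001],"spin": 0,"gripper": 0.045},{"linear": [0,0,-0.001],"spin": 0,"gripper": 0.06},{"linear": [0,0,-0.001],"spin": 0,"gripper": 0.06},{"linear": [0,0,-0.001],"spin": 0,"gripper": 0.06},{"linear": [0,0,-0.02],"spin": 0,"gripper": 0.06},{"linear": [0,0,-0.05],"spin": 0,"gripper": 0.06},{"linear": [0,0,-0.1],"spin": 0,"gripper": 0.06},{"linear": [0,0,-0.14],"spin": 0,"gripper": 0.06},{"linear": [0,0,-0.14],"spin": 0,"gripper": 0.06}])

```text
t: 21.9
tcp_pos: [0.4763, -0.1667, 0.2614]
tool_rot: [3.135, 0.001, 1.191]
contact_force: [0.6, 0.1, -1.0]
grip_width: 0.0601
```

```bash
python3 - <<'E'
from h import *
im=snapshot("scene"); o=[cv2.resize(im[y:y+75,x:x+80],None,fx=5,fy=5,interpolation=cv2.INTER_CUBIC) for x,y in [(185,160),(385,175)]]
cv2.imwrite("pics/end.png",np.hstack(o))
E
```

```text
(no output)
```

View pics/end.png

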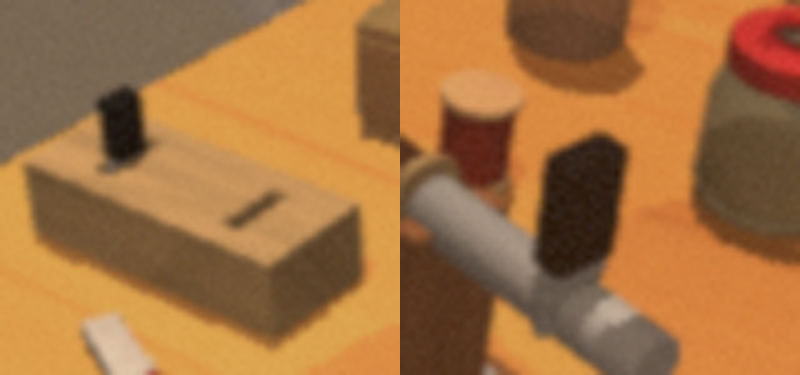

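The big clip stands upright in the groove at (580,220) in the crop, with its grip just above the spindle. The small clip is still in its slot at (122,125), and the gripper is clear.

```bash
python3 -c "
from cell import *
s=sense();print(s['t'],s['joint_vel'].round(3));finish_job()"
```

```text
21.95 [-0.     0.034  0.052 -0.    -0.011 -0.   ]
the job is handed in; nothing more can be done
```

The bigger clip is pressed home in the spindle groove and released, and the job is handed in at about 22 s; no verdict was reported.

- **Finding the groove:** I located everything in both camera views. By touch, the full-thickness part of the spindle was at TCP z ≈ 0.136–0.137 and the groove floor at ≈ 0.131. The first touch, at about 0.133, was ambiguous. The cause was a sideways error of about 2 mm, which I corrected from the side forces. The first touch after that correction was the groove floor.
- **Pressing:** The clip gave way at about 7 N, the force then dropped to about zero, and it reached a firm stop at z ≈ 0.119 with 9 N. The largest downward push I read was about 14 N, during a check touch on the full-thickness part, below the 20 N limit.
- **Last checks:** The final picture shows the clip upright in the groove and the smaller clip still in its slot. The gripper is open and about 14 cm above. I judged the 2 mm home tolerance from the contact heights and the firm stop, not from a separate camera measurement.

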